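# Shim the rocking terminal box with a wedge and try its corner

### The arm

A 6-joint arm with a two-finger parallel gripper is mounted at the origin on the work surface; the furniture and walls round the work are solid. World frame = base frame: x ahead of the robot, y to its left, z up, the work surface at z = 0. Lengths are in m, angles in rad, forces in N, time in s.
With the tool pointing down it reaches from about 0.25 to 0.775 m from the base axis. Payload 4 kg.
Tool frame: the origin (TCP) lies at the centre of the arm's flange, where the gripper is bolted on; the fingertips stand 199 mm ahead of it and the grasp point (between the pads) lies 180 mm ahead of it (robot.tcp_to_tips is the distance from the TCP to the fingertips, in m); z points along the fingers, y is the line along which they close (so a half turn about z gives the same grasp; the last joint's range is limited). The gripper opens to 94 mm and grips with 3 to 60 N. Pads are 16 mm wide; open, the fingers measure 119 mm over their backs; the gripper's body (75 mm by 177 mm) begins 78 mm behind the grasp point.
Start: joints at [-1.398, 0.087, 1.371, -0, 1.684, -0.103], TCP at [0.15, -0.529, 0.405] pointing down, gripper open.
Joint ranges: [-3.1, 3.1], [-0.76, 2.03], [0.27, 2.55], [-1.08, 4.22], [0.17, 2.65], [-2.57, 2.57]. Speed limits (rad/s): [2.79, 2.79, 3.14, 3.14, 3.14, 3.14].

### API

Orientations are given as [roll, pitch, yaw] about the fixed x, y, z axes, in that order (R = Rz(yaw) Ry(pitch) Rx(roll)).
In Python, from bench import telemetry, snapshot, ticket, robot gives the robot as it stands.
- The arm moves only by the tool apply_moves, never from a script. Its argument "moves" is a list that holds one entry, the list of rows, each a list of 5 numbers: the shift along the tool's x, y, z in units of 50 mm (1.0 is 50 mm), then the turn about the tool's z in units of 10 degrees (1.0 is 10 degrees), then the closure, from 0 (fully open) to 1 (shut). A call has 1 to 10 rows; each row is the pose to reach, as a shift and turn from the pose commanded when the call began, along the tool's axes at that moment; what a row does not reach only later rows make up. A row lasts 1/8 s, in which the tool goes at most 62.5 mm and 10.7 degrees, less where a joint would pass 70% of its speed; a pose out of reach is approached as far as the arm can. A call with a gripper value outside its range is refused whole. The fingers move at their own pace and stop on an object; the grip force is fixed at half the most. Time passes only in rows, so rows that repeat a pose let the fingers close. It gives the time, the measured TCP pose, the force, the opening and the grip force at its end, in the units of the state.
- telemetry.get_obs(): the state, without advancing time (a new reading comes with each control period).
- snapshot(name): name is "scene" or "top"; returns a dict with "image" (384x512x3 uint8, red, green, blue), "fovy" (degrees; the focal length in pixels is half the picture's height over the tangent of half this angle, whatever the lens; pixels are square), "cx", "cy" (the principal point, pixels), "R" (3x3) and "t" (3): a world point X has camera coordinates R X + t. Camera axes: x right, y down, z forward; pixel columns grow to the right and rows downward; lengths in m; the calibration is good to about 2 mm. A picture is of the moment at which its call begins. There is no depth.
- ticket.close_job(): hands the job in; it is judged then, once.
The state is a dict: "time": time; "joint_positions": joint angles; "qvel": joint speeds; "joint_torque": joint torques, N m; "tool_pos": TCP position; "ee_rot": TCP orientation; "wrist_force": force on the tool from outside, world axes, zero at the start; "wrist_torque": the same for the moment, N m; "width": finger opening in m; "finger_force": force on a finger pad.
Only numpy, scipy, OpenCV 4.12 (cv2) and the standard library are available. Lean on these libraries where they do the work, as an engineer would, in place of code of your own. Each camera call takes 0.05 s, during which the arm holds its last target. There are 200 camera calls.

### The job

The terminal box rocks because the foot under its far right-hand corner has lost its rubber cap. Without picking anything up, push the wooden wedge along the bench, thin end first, under that bare foot until it sits snug and the rocking is gone, but do not jack the box up or shove it along. Then press down firmly (about a kilogram's weight) with the fingertips on the top of the box right above that foot to show it no longer dips, and finish while still pressing; leave the other things on the bench alone.

Things in the scene. Friction and masses are not known exactly. Their poses are not given: they have to be found in the camera images.
- terminal_box: The instrument: flat cream terminal box, 274 x 160 mm, 1.9 kg, level on three whole round feet 16 mm high. Origin: middle of its underside, 16 mm above the bench. x: along its length to the closed-cover end (robot's right, about world -y); y: away from the robot; z up. Sides at x = +-137, y = +-80 mm. Flat cover top 46 mm above the origin. Its weight lies toward the corner at -x, -y.
- bare_foot: The foot that lost its rubber cap: a round steel stud, 12 mm ball radius, in a black collar under the box's corner at its x = +115, y = +62 mm (far right seen from the robot). Origin: its lowest point, which hangs 7 mm above the bench. Fixed to the box, same axes. About 5 N pressed on that corner rocks the box down onto it.
- press_corner (a point): Point on the flat top of the box's cover near the corner over the bare foot (box x = +112, y = +58 mm; 62 mm above the bench): where to press to try whether the box rocks.
- wedge: Plain wooden shim wedge lying loose on the bench off the cover end of the box, 120 x 34 mm, 15 mm high at the thick end falling evenly to 2 mm at the thin end; 45 g, balance point 15 mm from the origin toward the thick end. Origin: middle of its underside; x: along it toward the thin end. It meets the bare foot when its thick end is 75 mm from the foot's centre; drive 2 to 5 mm further (3 to 6 N). Friction then holds it.
- usb_adapter: Bystander, leave where it is: black USB adapter, 16 x 47 x 9 mm. Origin: centre of its underside.
- terminal_plug: Bystander, leave where it is: green plug-in screw terminal, 11 x 30 x 13 mm. Origin: centre of its underside.
- loupe: Bystander, leave where it is: black eye loupe, 34 mm across, 31 mm high. Origin: centre of its underside.
- hookup_spool: Bystander, leave where it is: small spool of blue wire, 48 mm across, 30 mm high. Origin: centre of its underside.
- side_cutters: Bystander, leave where it is: red-handled side cutters, 60 x 121 x 11 mm. Origin: centre of its underside.
- label_box: Bystander, leave where it is: small white carton, 45 x 62 x 28 mm. Origin: centre of its underside.
- screw_tin: Bystander, leave where it is: round lidded tin, 62 mm across, 28 mm high. Origin: centre of its underside.
Mind the look-alikes: they are no part of the job. Of the things shaped like the wedge, the wooden one is meant.

How it is judged:
By the outcome, as a careful person would: the job done as asked, in the order asked, and still so for the second after the job is handed in, while the arm keeps its last pose, push and grip.
It also fails if it takes over 64 s, if anything falls off the work surface, if the arm or the gripper's body presses on something with over 40 N, if the wrist force passes 120 N, or if a joint passes its speed limit or range.

## Working session

There is one attempt and no reset: what is moved stays moved. The work goes in short steps, Python scripts to look and compute and a tool call to move; the robot and the scene stay as the last step left them, time stands still between calls to the robot, and variables do not carry over. Pictures are saved under pics/ and viewed, at most 10 in all, crops included, and the job is handed in when it is done.

Besides the shell and the picture viewer there is one more tool, called after "Emit:" as a command line: name --argument value ..., lists and objects as JSON in quotes. apply_moves: Moves the arm, as the interface text tells. Its arguments: {"type":"object","properties":{"moves":{"type":"array","items":{"type":"array","items":{"type":"array","items":{"type":"number"}}}}},"required":["moves"]}

```bash
mkdir -p pics; python3 - <<'E'
from bench import telemetry, snapshot
import cv2, pickle
o=telemetry.get_obs(); print(o)
for n in ("scene","top"):
    s=snapshot(n); pickle.dump(s,open(n+".pkl","wb"))
    cv2.imwrite(f"pics/{n}0.png",cv2.resize(s["image"][:,:,::-1],(800,600),interpolation=cv2.INTER_CUBIC))
    print(n,s["fovy"],s["cx"],s["cy"],s["R"],s["t"])
E
```

```text
{'time': 0.0, 'joint_positions': array([-1.39810680e+00,  8.79732592e-02,  1.37224071e+00, -5.04056221e-07,
        1.68358908e+00, -1.03079472e-01]), 'qvel': array([ 0.00050978,  0.00131769, -0.00024361, -0.00048935, -0.00034719,
        0.00101388]), 'joint_torque': array([ 1.48740787e-05, -3.40186429e+01, -3.02421641e+01,  7.17672310e-02,
        3.30538850e-02, -1.57912750e-04]), 'tool_pos': array([ 0.14974606, -0.52911321,  0.40350058]), 'ee_rot': array([-3.13939394e+00, -2.26944558e-04,  2.75768690e-01]), 'wrist_force': array([-0.79408184,  0.01143689,  0.16953347]), 'wrist_torque': array([ 0.02705379, -0.03485654, -0.01637535]), 'finger_force': 0.0, 'width': 0.09389983812357446}
scene 42.095218490144596 259.96679360448724 194.46567494436044 [[ 0.88445111  0.46629693 -0.01770327]
 [ 0.34409937 -0.67735816 -0.65021654]
 [-0.31518544  0.56899306 -0.75954265]] [-0.32285948 -0.13559791  1.77322913]
top 43.43058530662367 238.32073086507307 194.55697714065593 [[-0.10809464 -0.9941239  -0.00576429]
 [-0.97029329  0.10676229 -0.21710075]
 [ 0.21644046 -0.01787437 -0.97613218]] [-0.04530257  0.4218909   1.44818847]
```

View pics/scene0.png

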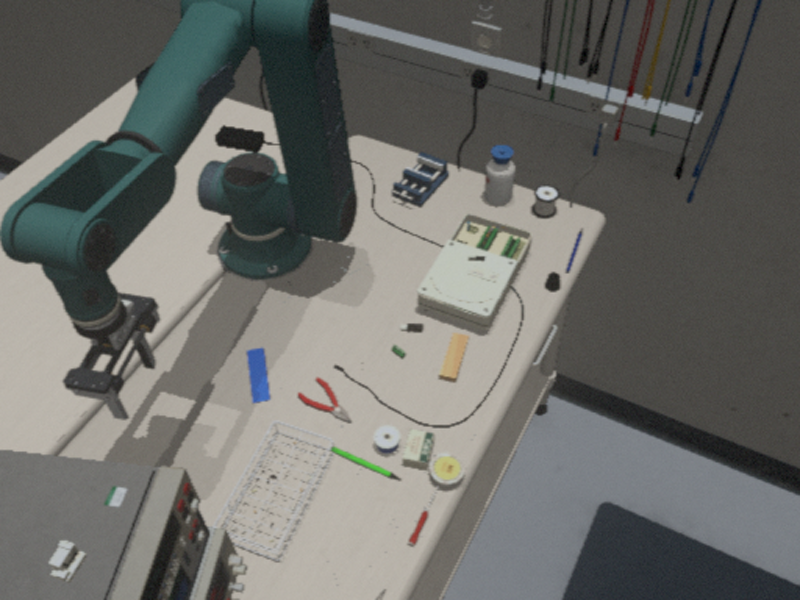

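View pics/top0.png

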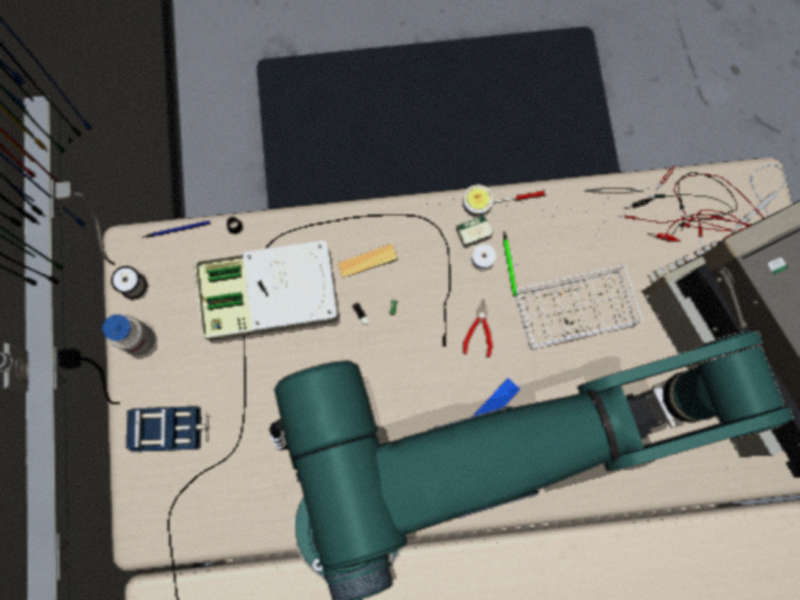

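The scene view shows the wooden wedge at about (455,357) and the box at (475,270). In the top view the wedge is at (368,261) and the box spans (197–338, 240–338). The blue wedge is the look-alike.

```bash
cat > h.py <<'E'
import numpy as np, cv2
def K(s):
    f=s["image"].shape[0]/2/np.tan(np.radians(s["fovy"])/2); return f
def ray(s,p,z):
    p=np.atleast_2d(p); f=K(s); R=np.array(s["R"]);t=np.array(s["t"])
    d=np.c_[(p[:,0]-s["cx"])/f,(p[:,1]-s["cy"])/f,np.ones(len(p))]@R
    c=-R.T@t; return c+d*((z-c[2])/d[:,2])[:,None]
def proj(s,X):
    c=np.atleast_2d(X)@np.array(s["R"]).T+s["t"]; return c[:,:2]/c[:,2:]*K(s)+[s["cx"],s["cy"]]
E
python3 - <<'E'
from h import *; import pickle
np.set_printoptions(precision=4,suppress=True)
for n,(x0,y0,w,h) in {"scene":(255,130,90,120),"top":(120,145,140,80)}.items():
    s=pickle.load(open(n+".pkl","rb")); im=s["image"]
    hsv=cv2.cvtColor(im,cv2.COLOR_RGB2HSV)
    m=np.zeros(im.shape[:2],np.uint8); m[y0:y0+h,x0:x0+w]=cv2.inRange(hsv,(10,95,110),(28,255,255))[y0:y0+h,x0:x0+w]
    cs,_=cv2.findContours(m,0,1); c=max(cs,key=cv2.contourArea)
    q=cv2.boxPoints(cv2.minAreaRect(c)); print(n,cv2.contourArea(c),q.tolist())
    for z in (0,.0085,.015): print(z,ray(s,q,z)[:,:2].tolist())
    k=min(800//w,600//h)
    cv2.imwrite(f"pics/{n}1.png",cv2.resize(im[y0:y0+h,x0:x0+w,::-1],None,fx=k,fy=k,interpolation=cv2.INTER_CUBIC)); print(k)
E
```

```text
scene 73.0 [[287.0, 241.0], [293.2022705078125, 214.12359619140625], [297.87640380859375, 215.20223999023438], [291.67413330078125, 242.07864379882812]]
0 [[0.5322680318417236, -0.13989306393687373], [0.5043688071197752, -0.0366489546720451], [0.5194992983464279, -0.03385320316590501], [0.5467051299340508, -0.13701837270992423]]
0.0085 [[0.5347023840239162, -0.14539050964332], [0.5069924259249361, -0.04284680205978031], [0.5220202728305778, -0.04007001675974453], [0.5490415417315688, -0.14253532014468095]]
0.015 [[0.5365639474573578, -0.1495944387129553], [0.5089987226582944, -0.047586332415107235], [0.523948076847869, -0.04482405068444539], [0.5508282095767296, -0.1467541623006714]]
5
top 314.0 [[215.8959503173828, 168.10861206054688], [250.2307891845703, 155.84616088867188], [253.6244659423828, 165.34841918945312], [219.2896270751953, 177.61087036132812]]
0 [[0.519883844416877, -0.029049605739192012], [0.5488234445162385, -0.1442502097733691], [0.5156987853499675, -0.15153764039551015], [0.4870631563529527, -0.03681249890724819]]
0.0085 [[0.5174615857243751, -0.02924809564962077], [0.5462377346969202, -0.1437980456155084], [0.5133001639094639, -0.15104431676264993], [0.48482626920769134, -0.036967143925856816]]
0.015 [[0.5156092702536383, -0.02939988205171335], [0.5442604271880297, -0.14345227302420316], [0.511465923984373, -0.150667069278698], [0.4831157084495502, -0.03708540188126341]]
5
```

View pics/scene1.png

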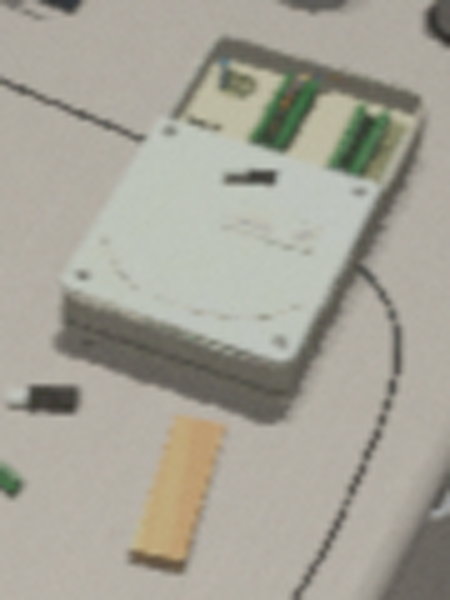

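View pics/top1.png

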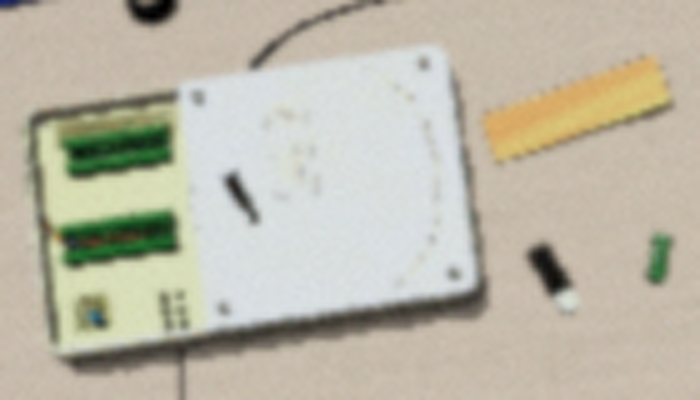

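The scene crop shows the wedge's thick end face at (158,562), away from the box, so the thin end (180–227, 420) already points at the box. The top crop shows the cover corners at about (440,47) and (482,290), and the wedge from (490,140) to (664,78).

```bash
python3 - <<'E'
from h import *; import pickle
np.set_printoptions(precision=4,suppress=True)
S={n:pickle.load(open(n+".pkl","rb")) for n in("scene","top")}
O={"scene":(255,130),"top":(120,145)}
def g(n,p,z): return ray(S[n],(np.array(p)+.5)/5-.5+O[n],z)[:,:2]
# wedge corners: thin L/R (z=.002), thick (z=.015)
print("top thin",g("top",[(484,117),(497,162)],.002).tolist(),"thick",g("top",[(656,57),(672,98)],.015).tolist())
print("scene thin",g("scene",[(180,418),(227,427)],.002).tolist(),"thick",g("scene",[(131,553),(184,562)],.015).tolist(),g("scene",[(131,563),(184,573)],0).tolist())
for n,(h,w) in {"scene":(120,90),"top":(80,140)}.items():
    x0,y0=O[n]; hsv=cv2.cvtColor(S[n]["image"],cv2.COLOR_RGB2HSV)[y0:y0+h,x0:x0+w]
    big=cv2.resize(hsv,None,fx=8,fy=8,interpolation=cv2.INTER_CUBIC)
    bg=np.median(hsv[-15:,:,1]); print("bgS",bg)
    m=cv2.inRange(big,(8,85,90),(30,255,255))
    cs,_=cv2.findContours(m,0,1); c=max([c for c in cs if c[:,0,1].mean()<=8*h and (n=="scene" and c[:,0,1].mean()>8*70 or n=="top" and c[:,0,0].mean()>8*94)],key=cv2.contourArea)
    q=(cv2.boxPoints(cv2.minAreaRect(c))+.5)/8-.5+O[n]
    M=cv2.moments(c); cen=(np.array([M["m10"],M["m01"]])/M["m00"]+.5)/8-.5+O[n]
    print(n,"wedge rect",ray(S[n],q,.006)[:,:2].tolist(),"cen",ray(S[n],cen,.008))
print("boxtop",g("top",[(440,47),(482,290),(57,352),(33,118)],.060).tolist())
print("boxscene",g("scene",[(293,360),(63,290),(420,98),(225,40)],.060).tolist())
E
```

```text
top thin [[0.5194975852192892, -0.03075286776527853], [0.4886603990446651, -0.03612374794103258]] thick [[0.5435450787895083, -0.14521679105889168], [0.5151369537409473, -0.15230528454100067]]
scene thin [[0.49598299142617175, -0.03847882509780354], [0.5257604996655151, -0.03150952986429545]] thick [[0.5185900315458714, -0.15547064889177997], [0.549968848464794, -0.14686940929888137]] [[0.5173723511337267, -0.15252587211785373], [0.5493375723656573, -0.1444926189865755]]
bgS 21.0
scene wedge rect [[0.5188981639212218, -0.15141412683073752], [0.4935447325013172, -0.03883900148403863], [0.5245468205005079, -0.03546988906007953], [0.5483834835465146, -0.14766615514272663]] cen [[ 0.5227 -0.0965  0.008 ]]
bgS 35.0
top wedge rect [[0.521549559346736, -0.027467863073244496], [0.5484414759158833, -0.14538253402492657], [0.5125923151187128, -0.1524894461211631], [0.48601188497245895, -0.03511158376719699]] cen [[ 0.5165 -0.0906  0.008 ]]
boxtop [[0.5512189388967978, -0.009122548815900362], [0.39381337030075675, -0.020034321858780152], [0.38374692639554686, 0.24116243954677197], [0.5331294208811622, 0.247164491838277]]
boxscene [[0.5569310409621413, -0.00753486323578012], [0.4031882711774067, -0.020684983762817133], [0.5399879677013302, 0.24370926232879853], [0.3975798530078821, 0.23643939174895767]]
```

Emit:
apply_moves --moves '[[[0.95,-0.6,0,-0.86,0.3],[1.9,-1.2,0,-1.72,0.5],[2.85,-1.8,0,-2.6,0.5],[3.8,-2.4,0,-3.45,0.5],[4.7,-3.0,0,-4.3,0.5],[5.7,-3.65,0,-5.2,0.5],[6.6,-4.3,0,-6.0,0.5],[7.6,-4.9,0,-6.9,0.5],[8.5,-5.5,0.5,-7.75,0.5],[9.47,-6.09,1.0,-8.62,0.5]]]'

```text
time: 1.35
tool_pos: [0.5233, -0.1057, 0.3541]
ee_rot: [3.141, 0.001, 1.785]
wrist_force: [1.0, -0.3, -0.6]
width: 0.0469
finger_force: 0.0
```

Emit:
apply_moves --moves '[[[0,0,1.0,0,0.5],[0,0,1.6,0,0.5],[0,0,1.6,0,0.5]]]'

```text
time: 1.72
tool_pos: [0.5214, -0.1067, 0.2711]
ee_rot: [-3.135, -0.004, 1.781]
wrist_force: [0.2, 0.6, -0.1]
width: 0.047
finger_force: 0.0
```

```bash
python3 - <<'E'
from bench import telemetry, snapshot
from h import *
o=telemetry.get_obs(); print(o["tool_pos"],o["ee_rot"])
ims=[]
for n,(x0,y0) in {"scene":(240,150),"top":(190,110)}.items():
    s=snapshot(n); im=cv2.resize(s["image"][y0:y0+120,x0:x0+80,::-1],None,fx=5,fy=5,interpolation=cv2.INTER_CUBIC)
    def dot(X,c):
        p=(proj(s,X)[0]-[x0,y0]+.5)*5-.5; cv2.circle(im,tuple(int(v) for v in p),2,c,-1)
    y=o["ee_rot"][2]; p=o["tool_pos"]
    for d in(-.0235,.0235):
        dot([p[0]+d*np.sin(y),p[1]-d*np.cos(y),0.01],(0,0,255)); dot([p[0]+d*np.sin(y),p[1]-d*np.cos(y),p[2]-.199],(255,0,0))
    dot([.5365,.0122,.062],(255,0,255))
    ims.append(im)
cv2.imwrite("pics/hover.png",np.hstack(ims))
E
```

```text
[ 0.52136679 -0.10671577  0.27106611] [-3.1346728  -0.00383888  1.78069721]
```

View pics/hover.png

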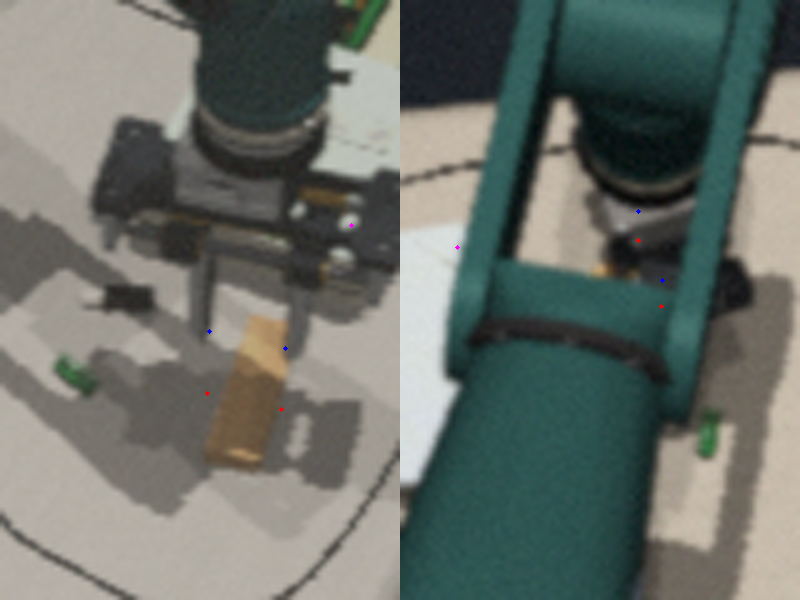

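The finger landing points (red, at (207,393) and (282,409)) straddle the wooden wedge with a few mm of clearance on each side. I'll shift 2 mm and go down.

Emit:
apply_moves --moves '[[[0,0.05,0.5,0,0.5],[0,0.05,1.0,0,0.5],[0,0.05,1.3,0,0.5],[0,0.05,1.3,0,0.5],[0,0.05,1.3,0,0.5]]]'

```text
time: 2.45
tool_pos: [0.5255, -0.1071, 0.2112]
ee_rot: [3.139, 0.001, 1.78]
wrist_force: [-0.1, 0.0, 0.4]
width: 0.0468
finger_force: 0.0
```

Emit:
apply_moves --moves '[[[0,0,0.16,0,0.5],[0,0,0.16,0,0.5],[0,0,0.16,0,0.55],[0,0,0.16,0,0.6],[0,0,0.16,0,0.6],[0,0,0.16,0,0.6]]]'

```text
time: 3.2
tool_pos: [0.5249, -0.1068, 0.2017]
ee_rot: [-3.142, 0.0, 1.78]
wrist_force: [-0.7, 0.3, 0.0]
width: 0.0378
finger_force: 0.2
```

Emit:
apply_moves --moves '[[[0,0,0,0.4,0.6],[0,0,0,0.8,0.6],[-0.02,0.1,0,0.8,0.6],[-0.04,0.2,0,0.8,0.6],[-0.06,0.3,0,0.8,0.6],[-0.08,0.38,0,0.8,0.6],[-0.09,0.44,0,0.8,0.6],[-0.09,0.44,0,0.8,0.6],[-0.09,0.44,0,0.8,0.6]]]'

```text
time: 4.32
tool_pos: [0.5474, -0.1066, 0.2017]
ee_rot: [3.141, 0.0, 1.641]
wrist_force: [0.6, -0.4, -0.5]
width: 0.0376
finger_force: 0.1
```

Emit:
apply_moves --moves '[[[0,-0.02,0,0,0.55],[0,-0.02,-0.4,0,0.5],[0,-0.02,-1.0,0,0.5],[-0.6,0,-1.5,0,0.8],[-1.3,0,-1.5,0,0.9],[-1.5,0,-1.5,0,0.9],[-1.5,0,-1.5,0,0.9]]]'

```text
time: 5.2
tool_pos: [0.5523, -0.1815, 0.276]
ee_rot: [-3.14, -0.001, 1.64]
wrist_force: [0.6, -0.0, 1.3]
width: 0.0113
finger_force: 0.0
```

```bash
python3 - <<'E'
from bench import telemetry, snapshot
from h import *; import pickle
o=telemetry.get_obs(); print(o["tool_pos"],o["ee_rot"],o["width"])
ims=[]
for n,(x0,y0) in {"scene":(240,150),"top":(190,110)}.items():
    s=snapshot(n); pickle.dump(s,open(n+"2.pkl","wb")); im=cv2.resize(s["image"][y0:y0+120,x0:x0+80,::-1],None,fx=5,fy=5,interpolation=cv2.INTER_CUBIC)
    ims.append(im)
cv2.imwrite("pics/after.png",np.hstack(ims))
E
```

```text
[ 0.55227444 -0.18154119  0.27597423] [-3.14043283e+00 -1.22852833e-03  1.63951332e+00] 0.011279514108256323
```

View pics/after.png

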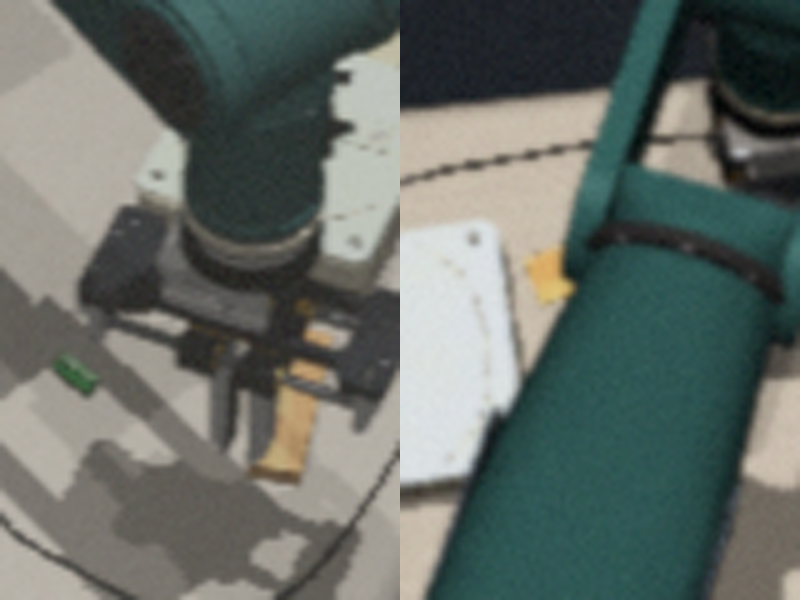

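The wedge has shifted. Its thick top corners are at about (250,466)/(301,474) in the scene crop, and its thin corners at about (127,263)/(141,303) in the top half.

```bash
python3 - <<'E'
from h import *; import pickle
np.set_printoptions(precision=4,suppress=True)
S={n:pickle.load(open(n+"2.pkl","rb")) for n in("scene","top")}
O={"scene":(240,150),"top":(190,110)}
def g(n,p,z): return ray(S[n],(np.array(p)+.5)/5-.5+O[n],z)[:,:2]
print("thick",g("scene",[(250,466),(301,474)],.015)); print("thick bottom",g("scene",[(250,474),(300,483)],0)); print("thin?",g("scene",[(308,333),(336,338)],.002))
print("thin top",g("top",[(127,263),(141,303)],.002)); print("box top corners",g("top",[(96,222),(122,470)],.062), g("scene",[(373,248)],.06))
E
```

```text
thick [[ 0.5464 -0.152 ]
 [ 0.5762 -0.1433]]
thick bottom [[ 0.5448 -0.1476]
 [ 0.5746 -0.1398]]
thin? [[ 0.5312 -0.0342]
 [ 0.5487 -0.0298]]
thin top [[ 0.5394 -0.0282]
 [ 0.5117 -0.0345]]
box top corners [[ 0.5502 -0.0129]
 [ 0.391  -0.0137]] [[0.5558 0.0028]]
```

Emit:
apply_moves --moves '[[[0.5,0,0,-0.5,0.5],[1.0,0,0,-1.06,0.5],[1.56,0,0,-1.06,0.5],[1.56,0,0.2,-1.06,0.5],[1.56,0,0.7,-1.06,0.5],[1.56,0,1.2,-1.06,0.5],[1.56,0,1.5,-1.06,0.5],[1.56,0,1.5,-1.06,0.56],[1.56,0,1.5,-1.06,0.6],[1.56,0,1.5,-1.06,0.6]]]'

```text
time: 6.55
tool_pos: [0.5473, -0.1037, 0.2019]
ee_rot: [3.141, 0.0, 1.826]
wrist_force: [0.4, -0.3, -0.5]
width: 0.0375
finger_force: 0.0
```

Emit:
apply_moves --moves '[[[0,0,0,0,0.62],[0,0,0,0,0.628],[0,0,0,0,0.628]]]'

```text
time: 6.92
tool_pos: [0.5471, -0.1036, 0.2017]
ee_rot: [3.142, 0.0, 1.826]
wrist_force: [-0.7, 0.1, 0.1]
width: 0.0349
finger_force: 0.1
```

Emit:
apply_moves --moves '[[[0,0,0,0.3,0.628],[0,-0.02,0,0.6,0.628],[0,-0.03,0,0.9,0.628],[0,-0.05,0,1.2,0.628],[0,-0.05,0,1.35,0.628],[0,-0.05,0,1.35,0.628],[0,-0.05,0,1.35,0.6],[0,-0.05,0,1.35,0.55],[0,-0.05,-0.5,1.35,0.5],[0,-0.05,-1.5,1.1,0.5]]]'

```text
time: 8.18
tool_pos: [0.5438, -0.104, 0.2746]
ee_rot: [-3.135, -0.002, 1.635]
wrist_force: [1.1, -1.0, 0.4]
width: 0.0472
finger_force: 0.0
```

Emit:
apply_moves --moves '[[[-0.7,0,0,0,0.7],[-1.4,0,0,0,0.9],[-2.2,0,0,0,0.9],[-3.0,0,0,0,0.9],[-3.0,0,0,0,0.9]]]'

```text
time: 8.8
tool_pos: [0.5539, -0.2564, 0.2764]
ee_rot: [-3.141, 0.001, 1.63]
wrist_force: [-0.5, 1.0, 0.4]
width: 0.0096
finger_force: 0.0
```

```bash
python3 - <<'E'
from bench import telemetry, snapshot
from h import *; import pickle
o=telemetry.get_obs(); print(o["tool_pos"],o["ee_rot"],o["width"])
ims=[]
for n,(x0,y0) in {"scene":(240,150),"top":(190,110)}.items():
    s=snapshot(n); pickle.dump(s,open(n+"2.pkl","wb")); im=cv2.resize(s["image"][y0:y0+120,x0:x0+80,::-1],None,fx=5,fy=5,interpolation=cv2.INTER_CUBIC)
    ims.append(im)
cv2.imwrite("pics/after2.png",np.hstack(ims))
E
```

```text
[ 0.5539079  -0.25644932  0.27641714] [-3.14147387e+00  6.19053918e-04  1.63018803e+00] 0.009565941937281663
```

View pics/after2.png

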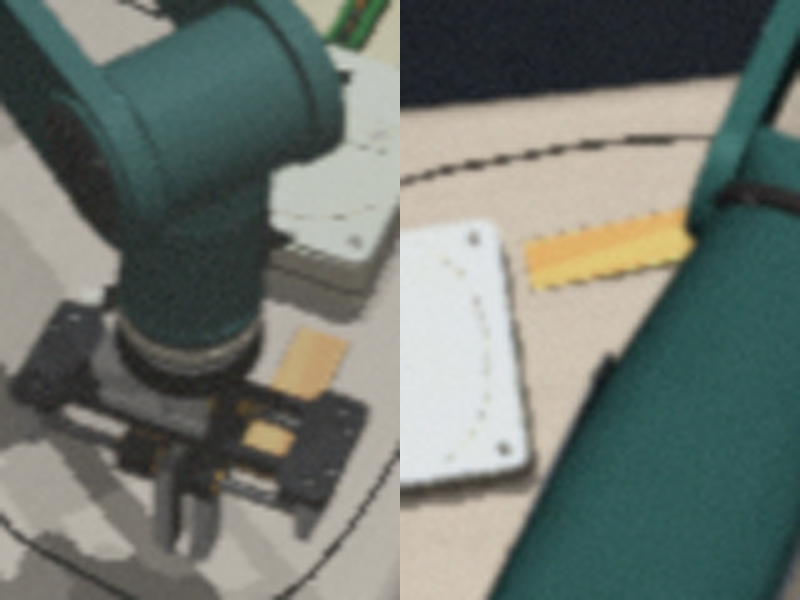

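Top half: thin-end corners are at (127,243)/(135,290), with the upper edge running to (283,210) and the cover corners near (97,222)/(130,465). Scene half: thin corners are at (302,327)/(348,340).

```bash
python3 - <<'E'
from h import *; import pickle
np.set_printoptions(precision=4,suppress=True)
S={n:pickle.load(open(n+"2.pkl","rb")) for n in("scene","top")}
O={"scene":(240,150),"top":(190,110)}
def g(n,p,z): return ray(S[n],(np.array(p)+.5)/5-.5+O[n],z)[:,:2]
a=g("top",[(127,243)],.002)[0];b=g("top",[(283,210)],.0138)[0];c=g("top",[(135,290)],.002)[0];d=g("top",[(293,256)],.0145)[0]
print(a,b,np.degrees(np.arctan2(*(a-b)[::-1])),c,d,np.degrees(np.arctan2(*(c-d)[::-1])))
print("scene thin",g("scene",[(302,327),(348,340)],.002))
# screws of cover top: far/near right
t=g("top",[(74,240),(104,448)],.062); print("screws",t,np.degrees(np.arctan2(*(t[0]-t[1])[::-1])))
print("scene screw",g("scene",[(355,242)],.062))
e=g("top",[(97,222),(130,465)],.062); print(e,np.degrees(np.arctan2(*(e[0]-e[1])[::-1])))
E
```

```text
[ 0.5529 -0.0295] [ 0.5603 -0.1322] 94.130251328193 [ 0.5208 -0.0315] [ 0.5286 -0.1351] 94.33591252364609
scene thin [[ 0.5258 -0.0315]
 [ 0.5561 -0.0278]]
screws [[ 0.54    0.0018]
 [ 0.4058 -0.0041]] 2.531930761157598
scene screw [[0.5444 0.0006]]
[[ 0.5501 -0.0136]
 [ 0.3935 -0.0189]] 1.9496489168904059
```

Emit:
apply_moves --moves '[[[0.7,0,0,-0.08,0.9],[1.43,0,0,-0.08,0.9],[1.43,0,0,-0.08,0.9],[1.43,0,0.5,-0.08,0.9],[1.43,0,1.0,-0.08,0.9],[1.43,0,1.45,-0.08,0.9],[1.43,0,1.45,-0.08,0.9]]]'

```text
time: 9.78
tool_pos: [0.5488, -0.1822, 0.202]
ee_rot: [-3.137, -0.002, 1.648]
wrist_force: [0.1, 0.1, -0.4]
width: 0.0093
finger_force: 0.0
```

Emit:
apply_moves --moves '[[[0.2,0,0,0,0.9],[0.35,0,0,0,0.9],[0.45,0,0,0,0.9],[0.6,0,0,0,0.9],[0.8,0,0,0,0.9],[1.0,0,0,0,0.9],[1.2,0,0,0,0.9],[1.4,0,0,0,0.9],[1.5,0,0,0,0.9],[1.5,0,0,0,0.9]]]'

```text
time: 11.02
tool_pos: [0.5439, -0.1073, 0.2041]
ee_rot: [-3.141, -0.0, 1.648]
wrist_force: [-0.4, -1.1, -0.6]
width: 0.0096
finger_force: 0.0
```

Emit:
apply_moves --moves '[[[0.15,0,0,0,0.9],[0.3,0,0,0,0.9],[0.42,0,0,0,0.9],[0.5,0,0,0,0.9],[0.5,0,0,0,0.9]]]'

```text
time: 11.65
tool_pos: [0.542, -0.0825, 0.2041]
ee_rot: [-3.142, 0.0, 1.648]
wrist_force: [0.9, -0.1, -0.8]
width: 0.0091
finger_force: 0.0
```

```bash
cat > look.py <<'E'
import sys
from bench import telemetry, snapshot
from h import *; import pickle
o=telemetry.get_obs(); print(o["tool_pos"],o["ee_rot"],o["width"],o["wrist_force"])
ims=[]
for n,(x0,y0) in {"scene":(270,130),"top":(180,110)}.items():
    s=snapshot(n); pickle.dump(s,open(n+"2.pkl","wb")); im=cv2.resize(s["image"][y0:y0+120,x0:x0+80,::-1],None,fx=5,fy=5,interpolation=cv2.INTER_CUBIC)
    ims.append(im)
cv2.imwrite("pics/"+sys.argv[1],np.hstack(ims))
E
python3 look.py near.png
```

```text
[ 0.54195485 -0.08251387  0.20414512] [-3.14152133e+00  6.88763807e-07  1.64816012e+00] 0.009120865582264782 [ 0.92306882 -0.06340853 -0.82807596]
```

View pics/near.png

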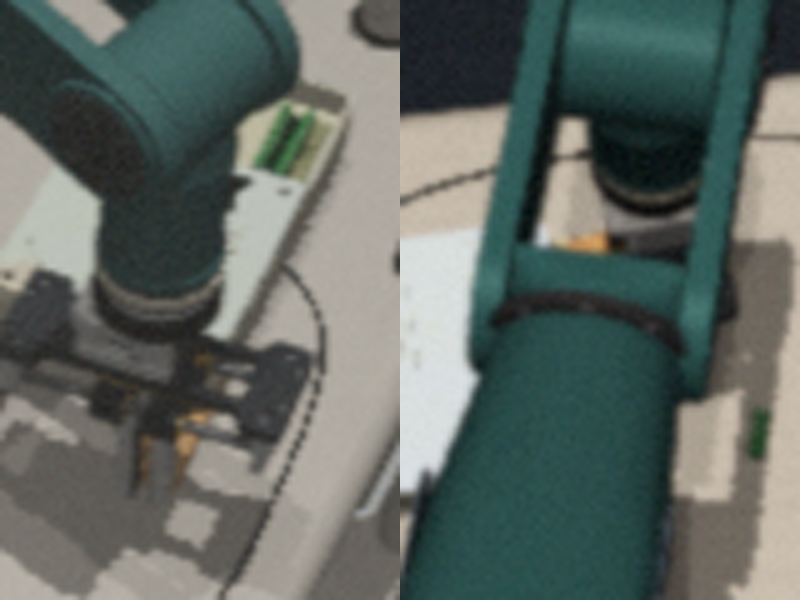

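The wedge lies ahead of the fingers and enters under the box edge, still in line. I'll creep forward now and watch the force.

Emit:
apply_moves --moves '[[[0.05,0,0,0,0.9],[0.1,0,0,0,0.9],[0.14,0,0,0,0.9],[0.14,0,0,0,0.9]]]'

```text
time: 12.25
tool_pos: [0.5414, -0.0757, 0.2041]
ee_rot: [-3.142, -0.0, 1.648]
wrist_force: [0.4, 0.1, 0.1]
width: 0.0093
finger_force: 0.0
```

Emit:
apply_moves --moves '[[[0.02,0,0,0,0.9],[0.04,0,0,0,0.9],[0.04,0,0,0,0.9]]]'

```text
time: 12.62
tool_pos: [0.5413, -0.0742, 0.2042]
ee_rot: [3.142, 0.001, 1.648]
wrist_force: [0.1, -2.6, -0.4]
width: 0.0091
finger_force: 1.0
```

Emit:
apply_moves --moves '[[[0.02,0,0,0,0.9],[0.04,0,0,0,0.9],[0.04,0,0,0,0.9]]]'

```text
time: 13.0
tool_pos: [0.5412, -0.0726, 0.2042]
ee_rot: [3.141, 0.002, 1.648]
wrist_force: [1.0, -4.9, -1.2]
width: 0.0092
finger_force: 2.5
```

Emit:
apply_moves --moves '[[[0.01,0,0,0,0.9],[0.02,0,0,0,0.9],[0.02,0,0,0,0.9],[0.02,0,0,0,0.9]]]'

```text
time: 13.5
tool_pos: [0.5412, -0.072, 0.2042]
ee_rot: [3.141, 0.003, 1.647]
wrist_force: [0.7, -6.6, -2.3]
width: 0.0094
finger_force: 3.3
```

Emit:
apply_moves --moves '[[[-0.1,0,0,0,0.9],[-0.4,0,0,0,0.9],[-0.8,0,0,0,0.9],[-0.8,0,-0.8,0,1],[-0.8,0,-1.6,0,1],[-0.8,0,-2.2,0,1],[-0.8,0,-2.2,0,1]]]'

```text
time: 14.38
tool_pos: [0.5449, -0.112, 0.3173]
ee_rot: [3.135, 0.002, 1.647]
wrist_force: [0.2, -1.0, 0.5]
width: 0.0006
finger_force: 0.0
```

```bash
python3 look.py seated.png
```

```text
[ 0.54487831 -0.11199337  0.31732982] [3.13527876e+00 2.43292100e-03 1.64671728e+00] 0.0006474247435141579 [ 0.2118288  -0.95103547  0.54269848]
```

View pics/seated.png

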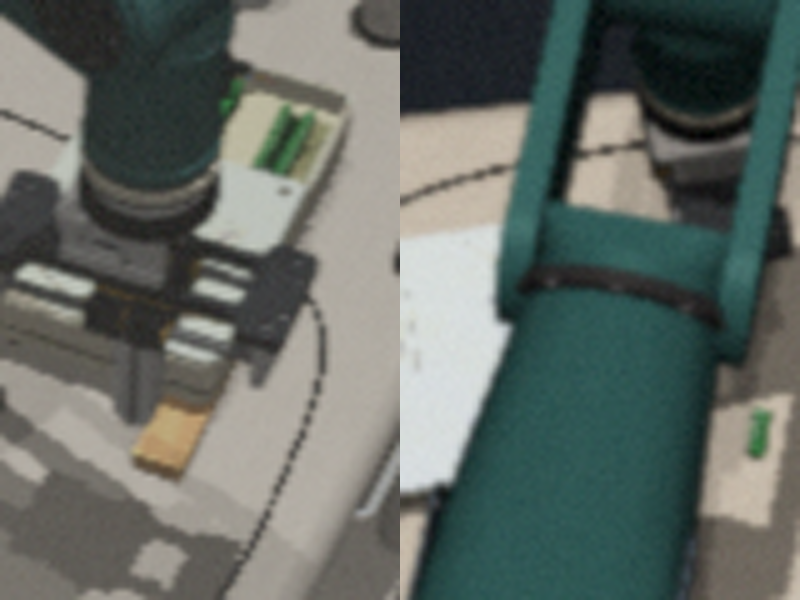

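The wedge stands under the box's far right-hand corner, with its thick end out at (160,468) and still in line. Next comes the press.

Emit:
apply_moves --moves '[[[0.6,0,0,0,1],[1.3,-0.03,0,0,1],[2.0,-0.06,0,0,1],[2.5,-0.06,0,0,1],[2.5,-0.06,0.3,0,1],[2.5,-0.06,0.6,0,1],[2.5,-0.06,0.85,0,1],[2.5,-0.06,0.85,0,1],[2.5,-0.06,0.85,0,1]]]'

```text
time: 15.6
tool_pos: [0.5317, 0.0131, 0.2718]
ee_rot: [3.141, 0.0, 1.647]
wrist_force: [0.3, 1.1, 0.2]
width: 0.0003
finger_force: 0.0
```

Emit:
apply_moves --moves '[[[0,0,0.06,0,1],[0,0,0.12,0,1],[0,0,0.16,0,1],[0,0,0.16,0,1]]]'

```text
time: 16.1
tool_pos: [0.5315, 0.0137, 0.2635]
ee_rot: [-3.141, 0.0, 1.648]
wrist_force: [0.1, -0.3, -0.0]
width: 0.0002
finger_force: 0.0
```

Emit:
apply_moves --moves '[[[0,0,0.03,0,1],[0,0,0.03,0,1],[0,0,0.03,0,1]]]'

```text
time: 16.48
tool_pos: [0.5316, 0.0136, 0.2622]
ee_rot: [3.141, 0.0, 1.648]
wrist_force: [1.5, -1.4, -0.3]
width: 0.0007
finger_force: 0.0
```

Emit:
apply_moves --moves '[[[0,0,0.02,0,1],[0,0,0.03,0,1],[0,0,0.03,0,1]]]'

```text
time: 16.85
tool_pos: [0.5316, 0.0136, 0.2614]
ee_rot: [3.141, 0.0, 1.648]
wrist_force: [-1.7, -0.1, 3.9]
width: 0.0006
finger_force: 2.4
```

Emit:
apply_moves --moves '[[[0,0,0.01,0,1],[0,0,0.02,0,1],[0,0,0.02,0,1]]]'

```text
time: 17.23
tool_pos: [0.5316, 0.0136, 0.2613]
ee_rot: [3.141, 0.0, 1.648]
wrist_force: [-3.1, 0.4, 8.3]
width: 0.0008
finger_force: 4.4
```

Emit:
apply_moves --moves '[[[0,-0.005,0.008,0,1],[0,-0.01,0.01,0,1],[0,-0.01,0.01,0,1],[0,-0.01,0.01,0,1]]]'

```text
time: 17.73
tool_pos: [0.5313, 0.0136, 0.2613]
ee_rot: [3.139, 0.0, 1.648]
wrist_force: [-3.2, 0.2, 10.7]
width: 0.0003
finger_force: 5.0
```

Emit:
apply_moves --moves '[[[0,0,0,0,1],[0,0,0,0,1],[0,0,0,0,1],[0,0,0,0,1]]]'

```text
time: 18.23
tool_pos: [0.5313, 0.0136, 0.2613]
ee_rot: [3.139, 0.0, 1.648]
wrist_force: [-3.2, 0.9, 9.8]
width: 0.0005
finger_force: 5.0
```

```bash
python3 -c "
from bench import ticket
print(ticket.close_job())"
```

```text
the job is handed in; nothing more can be done
None
```

I handed the job in with the wooden wedge pushed snug under the bare foot (about 4 mm past first contact, last push reading 6.6 N, just over the 3–6 N guide) and the fingertips still pressing the corner at about 10 N with no measurable dip.

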